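Level the club's board stand and hold the level down

TASK

Lay the spirit level squarely across the middle of both rails of the hinged setup board and let go of it; then turn the black levelling-foot knob until the bubble rests between the two lines of the vial. Finish by pressing straight down on the bare middle of the level with about 10 newtons, the bubble still between the lines, and end the program while still holding it pressed, so that the foot can be locked. Press gently, and leave the knights, draughts discs, pencil pot and magnifier where they are.

Things in the scene. Friction and masses are not known exactly. Their poses are not given: they have to be found in the camera images.
- level: aluminium spirit level, a bar 320 mm long (its y), 26 wide (x), 44 high (z), about 0.35 kg, lying on the table at the start; origin at the centre of its underside (balance point). Its top is bare over the middle 60 mm, for gripping and pressing; the vial window, 94 mm long, is in the top face, centred 85 mm from the middle towards +y. It may be laid either way round
- bubble_mid (a point): centre of the white bubble (16 mm long) in the level's vial. The vial's centre is 85 mm from the level's origin along its +y, 45 mm above its underside; the bubble travels 37 mm each way from it along the level, towards the higher end, 0.65 mm per milliradian of slope, settling in under 1 s. Two black lines stand 13 mm either side of the vial's centre, so the bubble is between them within 5 mm of it
- rails_mid (a point): point midway between the two rails on the hinged board, level with their tops, about 75 mm above the table (less while tilted). x runs along the rails (120 mm long, 20 wide, 22 high above the board), y across them from foot end to hinge end; rail centre lines at y -90 and +90 mm. At the start the foot end is low by 20 to 40 milliradians
- board: hinged pine board (125 x 330 x 16 mm) with its two rails and an inlaid chequer between them, tilting only about x; origin on its hinge axis, 45 mm above the table, 150 mm along +y from the point between the rails and 30 mm below it; its y axis points away from the levelling foot
- foot_knob (a joint): angle of the black levelling-foot knob, radians, growing clockwise seen from above, range -1.9 to 1.9. Clockwise raises the foot end of the board by 28 milliradians per radian. It starts between -1.4 and -0.7; the board is level near 0. It stays where left (friction 0.16 N m) and does not rise or sink as it turns
- knob_grip (a point): grip point on the knob's vertical axis, 78 mm above the table. Round ribbed knob, 48 mm diameter, from 60 to 90 mm above the table, on a post of 34 mm diameter with a 52 mm flange up to 24 mm above the table. It is beyond the board's foot end, 230 mm from the point between the rails along their -y
- knight1: walnut chess knight, 70 mm tall on a round foot of 36 mm diameter, standing on the table; origin under the centre of its foot. A bystander: leave it
- knight2: walnut chess knight, 70 mm tall on a round foot of 36 mm diameter, standing on the table; origin under the centre of its foot. A bystander: leave it
- knight3: walnut chess knight, 70 mm tall on a round foot of 36 mm diameter, standing on the table; origin under the centre of its foot. A bystander: leave it
- knight4: walnut chess knight, 70 mm tall on a round foot of 36 mm diameter, standing on the table; origin under the centre of its foot. A bystander: leave it
- disc1: bone draughts disc, 36 mm diameter, 9 mm thick, the lowest of a stack of three on the table; origin under its centre. A bystander: leave it
- disc2: bone draughts disc, 36 mm diameter, 9 mm thick, the middle one of a stack of three on the table; origin under its centre. A bystander: leave it
- disc3: bone draughts disc, 36 mm diameter, 9 mm thick, the top one of a stack of three on the table; origin under its centre. A bystander: leave it
- pencil_pot: glazed ceramic pot 76 mm across, 95 mm high, with three pencils reaching to 170 mm; origin under its centre. A bystander: leave it
- magnifier: magnifier lying flat, brass ring 72 mm across and wooden handle, 174 mm long along its x, 12 mm high; origin under the inner part of the handle. A bystander: leave it

How it is judged:
By the outcome, as a careful person would: the job done as asked, in the order asked, and still so for the second after the job is handed in, while the arm keeps its last pose, push and grip.
It also fails if it takes over 72 s, if anything falls off the work surface, if the arm or the gripper's body presses on something with over 40 N, if the wrist force passes 120 N, or if a joint passes its speed limit or range.

ROBOT

A 6-joint arm with a two-finger parallel gripper is mounted at the origin on the work surface. World frame = base frame: x ahead of the robot, y to its left, z up, the work surface at z = 0. Lengths are in m, angles in degrees, forces in N, time in s.
With the tool pointing down it reaches from about 0.325 to 0.75 m from the base axis. Payload 7.6 kg.
Tool frame: the origin (TCP) lies at the very end of the fingers, on their centre line; the grasp point (between the pads) lies 19 mm behind it; z points along the fingers, y is the line along which they close (so a half turn about z gives the same grasp; the last joint's range is limited). The gripper opens to 85 mm and grips with 20 to 120 N. Pads are 22 mm wide; open, the fingers measure 114 mm over their backs; the gripper's body (76 mm by 85 mm) begins 54 mm behind the grasp point. The pads swing forward as they close: fully open they stand 13 mm farther back than shut.
Start: joints at [-71.293, 2.991, 80.254, -0, 96.75, -4.028], TCP at [0.203, -0.484, 0.231] pointing down, gripper open.
Joint ranges: [-166.34, 166.34], [-52.06, 124.39], [6.96, 135.62], [-60.46, 240.46], [14.63, 156.25], [-167.68, 167.68]. Speed limits (degrees/s): [147.25, 147.25, 172.46, 180, 180, 180].

INTERFACE

Orientations are given as [roll, pitch, yaw] about the fixed x, y, z axes, in that order (R = Rz(yaw) Ry(pitch) Rx(roll)).
In Python, from station import arm, eyes, ticket, spotter gives the robot as it stands.
- The arm moves only by the shell command python3 -m creep 'ROWS' [OPENING] [FORCE]. ROWS is a JSON object of lists of equal length, an entry for each row: "linear": the shift along the world's x, y, z in mm, a list of three; "twist": the turn about the world's z in degrees. A call has 1 to 20 rows; each row is the pose to reach, as a shift and turn from the pose commanded when the call began; what a row does not reach only later rows make up. A row lasts 1/12 s, in which the tool goes at most 41.7 mm and 7.16 degrees, less where a joint would pass 70% of its speed; a pose out of reach is approached as far as the arm can. A call with a gripper value outside its range is refused whole. OPENING is the opening, from -1 (shut) to 1 (fully open), set as the call begins (- or left out, the last holds). The fingers move at their own pace and stop on an object; FORCE is the grip in N (left out, the last holds). Time passes only in rows, so rows that repeat a pose let the fingers close. It gives the time, the measured TCP pose, the force, the opening and the grip force at its end, in the units of the state.
- arm.observe(): the state, without advancing time (a new reading comes with each control period).
- eyes.read_camera(name): name is "scene" or "top"; returns the picture (480x640x3 uint8, red, green, blue); there is no depth.
- eyes.camera_params(name): a dict with "mtx" (3x3 intrinsics, pixels), "D" ([k1, k2, p1, p2, k3] as OpenCV has them; the pictures are not rectified), "rvec" (rotation vector, rad) and "tvec" (3), from world to camera coordinates, as OpenCV has them. Camera axes: x right, y down, z forward; pixel columns grow to the right and rows downward; lengths in m; the calibration is good to about 2 mm. A picture is of the moment at which its call begins. camera_params takes no time and is no camera call.
- ticket.hand_in(): hands the job in; it is judged then, once.
Trained networks look in the newest picture that a camera, given by its name, has taken for a name from the list of things; names that differ only in an ending like _2 or _b are one class to them, and where a whole thing is asked for, a point or a joint stands for the part that bears it (a point fixed in the world has none). Each returns a list of dicts, best first, with "confidence" (0 to 1); they miss things now and then, are a little off and sometimes report something else, mostly with a low value. They report only what shows in the picture. A call takes as long as a camera call.
- spotter.trace(query, camera): "region" (480x640 bool, what is visible of it) and "bbox" ([centre column, centre row, width, height] in pixels, round what is visible of it).
- spotter.mark_of(query, camera): "location" ([column, row] in pixels: a listed point, or the origin of a listed thing).
The state is a dict: "t": time; "joint_pos": joint angles; "dq": joint speeds; "effort": joint torques, N m; "tcp_pos": TCP position; "eef_rot": TCP orientation; "ft_force": force on the tool from outside, world axes, zero at the start; "torque": the same for the moment, N m; "width": finger opening in m; "grip_force": force on a finger pad.
Only numpy, scipy, OpenCV 4.12 (cv2) and the standard library are available. Lean on these libraries where they do the work, as an engineer would, in place of code of your own. Each camera call takes 0.05 s, during which the arm holds its last target. There are 200 camera calls.

## Working session

There is one attempt and no reset: what is moved stays moved. The work goes in short steps, Python scripts to look and compute and a shell command to move; the robot and the scene stay as the last step left them, time stands still between calls to the robot, and variables do not carry over. Pictures are saved under pics/ and viewed, at most 10 in all, crops included, and the job is handed in when it is done.

```bash
mkdir -p pics
cat > h.py <<'E'
import numpy as np,cv2
from station import arm,eyes,ticket,spotter
def ray(cam,px):
    p=eyes.camera_params(cam);K=np.array(p["mtx"],float);D=np.array(p["D"],float)
    R=cv2.Rodrigues(np.array(p["rvec"],float))[0];t=np.array(p["tvec"],float).ravel()
    u=cv2.undistortPoints(np.array(px,float).reshape(-1,1,2),K,D).reshape(-1,2)
    d=np.c_[u,np.ones(len(u))]@R
    return -R.T@t,d
def at(cam,px,z):
    c,d=ray(cam,px);return c+d*((z-c[2])/d[:,2])[:,None]
def proj(cam,P):
    p=eyes.camera_params(cam)
    return cv2.projectPoints(np.array(P,float).reshape(-1,1,3),np.array(p["rvec"],float),np.array(p["tvec"],float),np.array(p["mtx"],float),np.array(p["D"],float))[0].reshape(-1,2)
def save(cam,name,box=None,s=1):
    im=eyes.read_camera(cam)[:,:,::-1]
    if box: im=im[box[1]:box[3],box[0]:box[2]]
    cv2.imwrite("pics/"+name,cv2.resize(im,None,fx=s,fy=s,interpolation=cv2.INTER_CUBIC))
E
python3 - <<'E'
from h import *
for c in("top","scene"):
    save(c,c+"0.png"); print(c,ray(c,[[320,240]])[0])
    for n,z in(("level",0.02),("bubble_mid",.045),("rails_mid",.073),("knob_grip",.078),("board",.045),("knight1",0),("disc3",.018),("pencil_pot",0),("magnifier",0)):
        for r in spotter.mark_of(n,c)[:4]:
            print(n,np.round(r["location"]),round(r["confidence"],2),at(c,[r["location"]],z)[0].round(3))
print(arm.observe())
E
```

```text
top [ 0.3687577  -0.0313519   1.14694793]
level [132. 259.] 0.84 [0.492 0.367 0.02 ]
bubble_mid [117. 295.] 0.41 [0.414 0.388 0.045]
rails_mid [312. 205.] 0.92 [ 0.598 -0.022  0.073]
knob_grip [420. 190.] 0.81 [ 0.63  -0.246  0.078]
board [240. 224.] 0.83 [0.564 0.132 0.045]
knight1 [341. 153.] 0.77 [ 0.734 -0.086  0.   ]
knight1 [255. 162.] 0.69 [0.713 0.107 0.   ]
knight1 [346. 263.] 0.65 [ 0.484 -0.095  0.   ]
knight1 [293. 270.] 0.59 [0.469 0.02  0.   ]
disc3 [199. 166.] 0.54 [0.7   0.23  0.018]
disc3 [196. 165.] 0.49 [0.701 0.236 0.018]
disc3 [202. 172.] 0.45 [0.684 0.223 0.018]
pencil_pot [476. 309.] 0.76 [ 0.383 -0.376  0.   ]
pencil_pot [346. 264.] 0.17 [ 0.483 -0.095  0.   ]
magnifier [510. 202.] 0.87 [ 0.622 -0.466  0.   ]
scene [ 1.49934661 -0.03983908  0.68635262]
level [496. 264.] 0.57 [0.521 0.357 0.02 ]
rails_mid [327. 262.] 0.72 [ 0.592 -0.017  0.073]
rails_mid [497. 264.] 0.5 [0.599 0.328 0.073]
rails_mid [397. 266.] 0.15 [0.606 0.123 0.073]
knob_grip [212. 267.] 0.89 [ 0.619 -0.243  0.078]
board [398. 269.] 0.56 [0.576 0.13  0.045]
knight1 [291. 340.] 0.87 [ 0.741 -
[... 346 characters left out ...]
 295.] 0.84 [ 0.61  -0.473 -0.   ]
{'t': 1.0, 'joint_pos': array([-7.12919833e+01,  2.98939908e+00,  8.02552610e+01,  9.98550817e-04,
        9.67498009e+01, -4.02557680e+00]), 'dq': array([-0.08917266, -0.01629256,  0.07346962, -0.08414982, -0.08810461,
        0.11811793]), 'effort': array([-2.31633652e-05, -3.81546986e+01, -3.60305750e+01,  3.46452612e-05,
        2.94498959e-04, -1.79826407e-05]), 'tcp_pos': array([ 0.20293391, -0.48420669,  0.23132713]), 'eef_rot': array([ 1.79994405e+02, -6.00325218e-04,  2.27337110e+01]), 'ft_force': array([-0.16406629,  0.11758602,  0.00531172]), 'torque': array([-0.01735151, -0.02030506,  0.0188808 ]), 'grip_force': 0.0, 'width': 0.0855345497539834}
```

```bash
ls
```

```text
h.py
pics
```

View pics/top0.png

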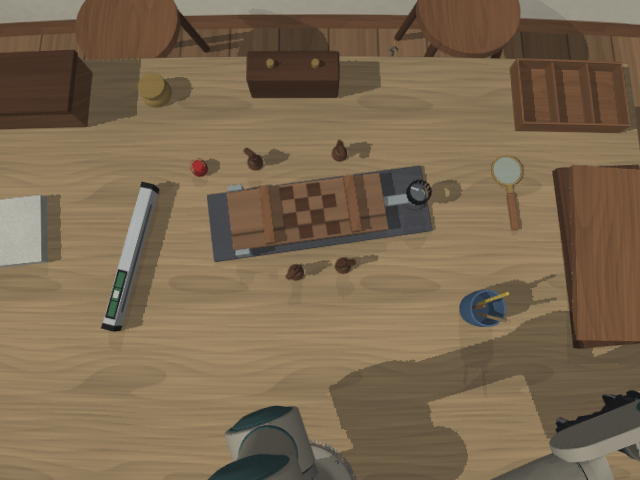

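View pics/scene0.png

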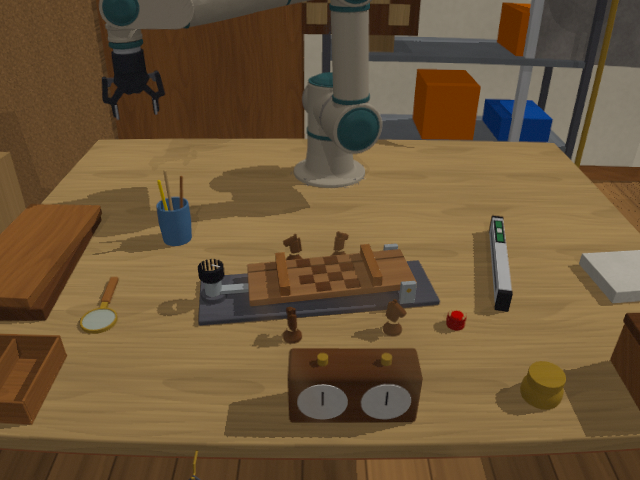

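The top view shows the level at about (132,258), running from (150,185) to (112,328), with its vial at the near end. The rails' midpoint is near (312,205), the knob at (420,190), and the knights are beside the board. I'll fit silhouettes for both the level and the board.

```bash
cat > fit.py <<'E'
from h import *
from scipy.optimize import minimize
def box(cx,cy,cz,lx,ly,lz):
    return np.array([[cx+a*lx/2,cy+b*ly/2,cz+c*lz/2] for a in(-1,1) for b in(-1,1) for c in(-1,1)])
def mask(cam,groups):
    m=np.zeros((480*4,640*4),np.uint8)
    for g in groups: cv2.fillConvexPoly(m,cv2.convexHull(((proj(cam,g)+.5)*4).astype(np.int32)),1)
    return cv2.resize(m.astype(np.float32),(640,480),interpolation=cv2.INTER_AREA)
def level(p,z0=0):
    c,s=np.cos(p[2]),np.sin(p[2]);B=box(0,0,.022,.026,.32,.044)   # p[2]: angle of level +y
    return [np.c_[p[0]+s*B[:,0]+c*B[:,1],p[1]-c*B[:,0]+s*B[:,1],B[:,2]+z0]]
def board(p):
    out=[];c,s=np.cos(p[2]),np.sin(p[2])
    for B in(box(0,0,-.030,.125,.33,.016),box(0,-.09,-.011,.12,.02,.022),box(0,.09,-.011,.12,.02,.022)):
        y=B[:,1]-.15;z=B[:,2]+.030;a=p[3]   # tilt: foot low for a>0
        Y=np.cos(a)*y-np.sin(a)*z+.15;Z=.045+np.sin(a)*y+np.cos(a)*z
        out.append(np.c_[p[0]+s*B[:,0]+c*Y,p[1]-c*B[:,0]+s*Y,Z])
    return out
def fit(q,f,p0,step,cams=("top","scene")):
    R={c:spotter.trace(q,c)[0]["region"].astype(np.float32) for c in cams}
    def cost(p,cs=cams): return sum(np.abs(mask(c,f(p))-R[c]).sum()/R[c].sum() for c in cs)
    S=np.array([p0]+[np.array(p0)+np.eye(len(p0))[i]*step[i] for i in range(len(p0))])
    r=minimize(cost,p0,method="Nelder-Mead",options=dict(initial_simplex=S,xatol=1e-4,fatol=1e-4,maxiter=250))
    return r.x,[cost(r.x,[c]) for c in cams]
E
python3 - <<'E'
from fit import *
for c in("top","scene"): save(c,"x.png")
for cams in(("top",),("scene",),("top","scene")):
    x,e=fit("level",level,[.495,.365,np.radians(165)],[.01,.01,.05],cams);print("level",cams,x[:2].round(4),np.degrees(x[2]).round(2),np.round(e,3))
    x,e=fit("board",board,[.597,-.02,np.radians(97),.03],[.01,.01,.05,.01],cams);print("board",cams,x[:2].round(4),np.degrees(x[2]).round(2),x[3].round(3),np.round(e,3))
E
```

```text
level ('top',) [0.4989 0.3718] 167.18 [0.044]
board ('top',) [ 0.5937 -0.0109] 98.23 0.033 [0.024]
level ('scene',) [0.4992 0.3701] 167.17 [0.051]
board ('scene',) [ 0.5936 -0.0128] 97.99 0.028 [0.052]
level ('top', 'scene') [0.4992 0.3709] 167.2 [0.05 0.06]
board ('top', 'scene') [ 0.5934 -0.0122] 98.26 0.028 [0.028 0.05 ]
```

```bash
python3 -m creep '{"linear":[[4,10,0],[14,30,0],[28,60,0],[44,95,0],[60,130,0],[77,167,0],[94,205,0],[111,243,0],[128,281,0],[145,319,0],[162,357,0],[179,395,0],[196,433,0],[213,471,0],[230,509,0],[247,547,0],[262,585,0],[275,620,0],[284,645,0],[288,660,0]],"twist":[3,9,16,23,30,37,44,51,58,65,72,79,86,93,100,107,114,120,124,126]}' 1
```

```text
t: 3.17
tcp_pos: [0.4913, 0.1786, 0.2308]
eef_rot: [180.0, -0.0, 149.1]
ft_force: [-0.8, 0.7, -0.6]
width: 0.0857
grip_force: 0.0
```

```bash
python3 -m creep '{"linear":[[0,15,0],[1,45,-4],[2,80,-12],[3,115,-25],[5,145,-40],[7,170,-55],[8,185,-65],[8,193,-70],[8,195,-71],[8,195,-71],[8,195,-71]],"twist":[2,5,8,11,14,16,18,18.5,18.5,18.5,18.5]}'
python3 - <<'E'
from h import *
print(arm.observe()["joint_pos"])
E
```

```text
t: 4.08
tcp_pos: [0.4994, 0.3701, 0.1614]
eef_rot: [179.9, 0.1, 167.1]
ft_force: [0.2, -0.2, 0.1]
width: 0.0851
grip_force: 0.0
[ 3.31429003e+01  2.01919683e+01  6.86064231e+01 -1.34117751e-02
  9.11181395e+01 -4.40061663e+01]
```

```bash
python3 -m creep '{"linear":[[0,0,-8],[0,0,-25],[0,0,-45],[0,0,-65],[0,0,-85],[0,0,-105],[0,0,-122],[0,0,-135],[0,0,-142],[0,0,-146],[0,0,-146],[0,0,-146]],"twist":[0,0,0,0,0,0,0,0,0,0,0,0]}'; python3 -m creep '{"linear":[[0,0,0],[0,0,0],[0,0,0],[0,0,0],[0,0,0],[0,0,0],[0,0,0],[0,0,0],[0,0,0],[0,0,0]],"twist":[0,0,0,0,0,0,0,0,0,0]}' -1 50
```

```text
t: 5.08
tcp_pos: [0.4994, 0.371, 0.0153]
eef_rot: [179.9, 0.1, 167.2]
ft_force: [-0.2, -0.6, 1.5]
width: 0.0852
grip_force: 0.0
t: 5.92
tcp_pos: [0.4991, 0.3709, 0.0147]
eef_rot: [180.0, 0.0, 167.2]
ft_force: [-0.1, -1.3, 4.1]
width: 0.0251
grip_force: 51.7
```

```bash
python3 -m creep '{"linear":[[0,0,5],[0,0,18],[0,0,38],[0,0,60],[0,0,85],[0,0,110],[0,0,130],[2,-10,145],[7,-28,155],[14,-55,160],[22,-85,160],[30,-118,160],[38,-152,160],[46,-186,160],[54,-220,160],[62,-254,160],[70,-286,160],[77,-316,160],[84,-342,160],[88,-362,160]],"twist":[0,0,0,0,0,0,0,-1,-3,-7,-12,-18,-24,-30,-36,-42,-48,-54,-59,-63]}'; python3 -m creep '{"linear":[[3,-12,0],[5,-21,0],[6,-25,0],[6,-26,-5],[6,-26,-15],[6,-26,-26],[6,-26,-36],[6,-26,-42],[6,-26,-45],[6,-26,-45],[6,-26,-45],[6,-26,-45]],"twist":[-3,-5,-6,-6,-6,-6,-6,-6,-6,-6,-6,-6]}'
python3 - <<'E'
from fit import *
for c in("top","scene"): save(c,"x.png")
x,e=fit("board",board,[.5935,-.012,np.radians(98.2),.03],[.01,.01,.05,.01]);print("board",x,np.degrees(x[2]),e)
s=arm.observe();print(s["tcp_pos"],s["eef_rot"],s["joint_pos"])
z=s["tcp_pos"][2]-.0145
x,e=fit("level",lambda p:level(p,z),[.5935,-.017,np.radians(98.2)],[.01,.01,.05]);print("level",z,x,np.degrees(x[2]),e)
save("scene","scene1.png",(180,180,460,340),2.5)
E
```

```text
t: 7.58
tcp_pos: [0.5869, 0.0064, 0.1746]
eef_rot: [-180.0, 0.0, 103.9]
ft_force: [0.5, 0.0, -2.3]
width: 0.0252
grip_force: 51.0
t: 8.58
tcp_pos: [0.5933, -0.0172, 0.13]
eef_rot: [179.9, 0.0, 98.2]
ft_force: [-1.1, 0.2, -3.5]
width: 0.0251
grip_force: 50.9
board [ 0.59287739 -0.01139216  1.71512047  0.03419471] 98.26916450620958 [np.float32(1.7416679), np.float32(0.071772285)]
[ 0.59315577 -0.01724949  0.12982012] [1.79943880e+02 1.17358167e-02 9.82337825e+01] [-5.23166879e+00  1.68900439e+01  7.63245635e+01  1.65765319e-03
  8.67280821e+01 -1.34655508e+01]
level 0.11532011624304896 [ 0.59389887 -0.01732201  1.71324638] 98.16178689754204 [np.float32(0.66162163), np.float32(0.10524548)]
```

View pics/scene1.png

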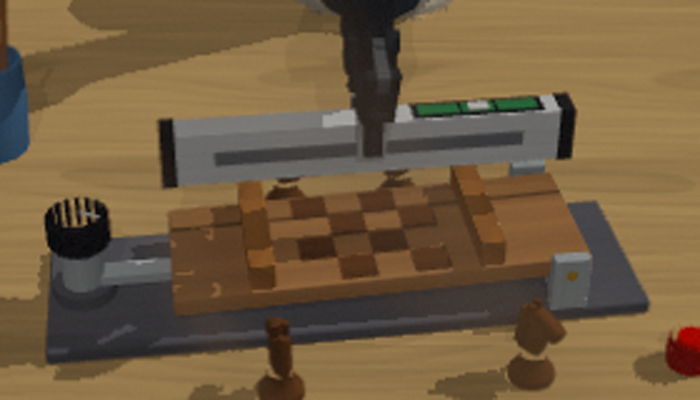

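The image shows the level held square above both rails, with its vial towards the hinge. Next I'll lower it until it touches.

```bash
python3 -m creep '{"linear":[[0,0,-4],[0,0,-12],[0,0,-22],[0,0,-31],[0,0,-37],[0,0,-39],[0,0,-39],[0,0,-39]],"twist":[0,0,0,0,0,0,0,0]}' - 20;  python3 -m creep '{"linear":[[0,0,-1],[0,0,-2],[0,0,-3],[0,0,-3],[0,0,-3]],"twist":[0,0,0,0,0]}'
```

```text
t: 9.6
tcp_pos: [0.593, -0.0172, 0.0904]
eef_rot: [180.0, 0.0, 98.2]
ft_force: [-0.5, 0.1, -2.0]
width: 0.0253
grip_force: 51.0
t: 10.02
tcp_pos: [0.5932, -0.0173, 0.0879]
eef_rot: [179.9, 0.0, 98.2]
ft_force: [0.8, -0.4, -2.3]
width: 0.0249
grip_force: 51.3
```

```bash
python3 -m creep '{"linear":[[0,0,-1],[0,0,-1],[0,0,-2],[0,0,-2],[0,0,-2]],"twist":[0,0,0,0,0]}' -1 20
```

```text
t: 10.43
tcp_pos: [0.5935, -0.0177, 0.0862]
eef_rot: [179.9, 0.1, 98.2]
ft_force: [0.0, -4.9, 5.0]
width: 0.025
grip_force: 52.1
```

```bash
python3 -m creep '{"linear":[[0,0,-0.5],[0,0,-1],[0,0,-1.5],[0,0,-1.5],[0,0,-1.5]],"twist":[0,0,0,0,0]}' -1 20; python3 -m creep '{"linear":[[0,0,0],[0,0,0],[0,0,0],[0,0,0],[0,0,0],[0,0,0],[0,0,0],[0,0,0]],"twist":[0,0,0,0,0,0,0,0]}' 0.4; python3 -m creep '{"linear":[[0,0,6],[0,0,20],[0,0,40],[0,0,65],[0,0,90],[0,0,110],[0,0,120],[0,0,120]],"twist":[0,0,0,0,0,0,0,0]}' 1;python3 - <<'E'
from fit import *
for c in("top","scene"): save(c,"x.png")
x,e=fit("level",lambda p:level(p,.0705),[.5935,-.017,np.radians(98.2)],[.01,.01,.05],("scene",));print("level",x,np.degrees(x[2]),e)
for c in("top","scene"):
    for n in("bubble_mid","knob_grip","rails_mid"):
        r=spotter.mark_of(n,c)
        for q in r[:1]:print(c,n,q["location"],q["confidence"],at(c,[q["location"]],.117 if n[0]=="b" else .078))
save("scene","scene2.png",(180,180,460,340),2.5)
E
```

```text
t: 10.85
tcp_pos: [0.5936, -0.018, 0.0851]
eef_rot: [179.9, 0.1, 98.2]
ft_force: [-0.5, -5.7, 8.2]
width: 0.0254
grip_force: 52.6
t: 11.52
tcp_pos: [0.5929, -0.0172, 0.0838]
eef_rot: [180.0, -0.0, 98.2]
ft_force: [-0.4, -0.1, 0.5]
width: 0.0595
grip_force: 0.0
t: 12.18
tcp_pos: [0.594, -0.0173, 0.2071]
eef_rot: [179.7, 0.1, 98.2]
ft_force: [0.7, -0.6, -1.2]
width: 0.0853
grip_force: 0.0
level [ 0.59429625 -0.01785495  1.75511108] 100.56045717456269 [np.float32(0.03965006)]
top knob_grip [423.1, 189.5] 0.78 [[ 0.62987389 -0.2529784   0.078     ]]
top rails_mid [311.1, 206.2] 0.73 [[ 0.59460664 -0.01969686  0.078     ]]
scene bubble_mid [380.8, 238.9] 0.57 [[0.57384235 0.09027963 0.117     ]]
scene knob_grip [211.6, 267.1] 0.91 [[ 0.61907185 -0.24315448  0.078     ]]
scene rails_mid [326.0, 262.5] 0.7 [[ 0.60087191 -0.01871499  0.078     ]]
```

View pics/scene2.png

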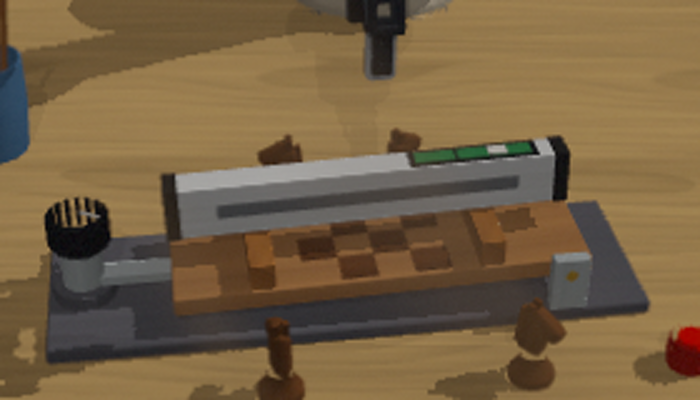

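The level rests on both rails, and the bubble at crop (497,150) sits towards the hinge, which is the high end. The knob comes next.

```bash
python3 -m creep '{"linear":[[1,-6,0],[3,-20,0],[6,-45,0],[11,-75,0],[15,-107,0],[20,-139,0],[24,-170,0],[28,-197,0],[31,-216,-2],[32,-225,-10],[32,-228,-22],[32,-228,-40],[32,-228,-60],[32,-228,-80],[32,-228,-100],[32,-228,-118],[32,-228,-132],[32,-228,-140],[32,-228,-143],[32,-228,-143]],"twist":[1,4,9,14,19,24,29,32,34,35,35,35,35,35,35,35,35,35,35,35]}'; python3 -m creep '{"linear":[[0,0,0],[0,0,0],[0,0,0],[0,0,0],[0,0,0],[0,0,0],[0,0,0],[0,0,0],[0,0,0]],"twist":[0,0,0,0,0,0,0,0,0]}' -1 40
```

```text
t: 14.35
tcp_pos: [0.6248, -0.2449, 0.0603]
eef_rot: [-180.0, -0.0, 133.2]
ft_force: [-0.3, -0.1, 0.6]
width: 0.0857
grip_force: 0.0
t: 15.1
tcp_pos: [0.6264, -0.2447, 0.0628]
eef_rot: [179.8, 0.2, 133.3]
ft_force: [2.8, 4.0, 5.7]
width: 0.0467
grip_force: 42.8
```

```bash
python3 -m creep '{"linear":[[0,0,0],[0,0,0],[0,0,0],[0,0,0],[0,0,0],[0,0,0],[0,0,0],[0,0,0],[0,0,0],[0,0,0],[0,0,0],[0,0,0],[0,0,0],[0,0,0],[0,0,0],[0,0,0],[0,0,0],[0,0,0],[0,0,0],[0,0,0]],"twist":[-1,-3,-6,-10,-14,-18,-22,-26,-30,-34,-38,-42,-46,-49,-52,-54,-55,-55,-55,-55]}'; python3 -m creep '{"linear":[[0,0,0],[0,0,0],[0,0,0],[0,0,0],[0,0,0],[0,0,0]],"twist":[0,0,0,0,0,0]}'
cat > bub.py <<'E'
from fit import *
def vial():
    ims=[eyes.read_camera("scene") for _ in range(3)];eyes.read_camera("top")
    im=np.mean(ims,0)
    for r in spotter.mark_of("bubble_mid","scene")[:2]+spotter.mark_of("bubble_mid","top")[:0]: print("mark",r["location"],r["confidence"])
    hsv=cv2.cvtColor(im.astype(np.uint8),cv2.COLOR_RGB2HSV)
    g=((hsv[:,:,0]>45)&(hsv[:,:,0]<85)&(hsv[:,:,1]>90)).astype(np.uint8);g[:, :320]=0;g[:210]=0;g[270:]=0;g[:,430:]=0
    ys,xs=np.nonzero(g);print("green",xs.min(),xs.max(),ys.min(),ys.max(),len(xs))
    k=np.polyfit(xs,ys,1)
    print("profile",[(x,*[int(v) for v in cv2.getRectSubPix(im.astype(np.float32),(1,1),(float(x),float(np.polyval(k,x))))[0,0]]) for x in range(xs.min()-2,xs.max()+3)])
E
python3 - <<'E'
from bub import *
vial(); save("scene","s3.png",(330,225,410,255),9)
E
```

```text
t: 16.77
tcp_pos: [0.6251, -0.2451, 0.0627]
eef_rot: [179.9, 0.0, 78.2]
ft_force: [-3.9, 3.5, 8.9]
width: 0.0467
grip_force: 43.0
t: 17.27
tcp_pos: [0.6251, -0.2451, 0.0628]
eef_rot: [179.9, 0.0, 78.2]
ft_force: [-2.9, 4.3, 8.5]
width: 0.0466
grip_force: 43.0
mark [371.4, 239.0] 0.39
green 347 393 237 243 142
profile [(345, 56, 46, 38), (346, 57, 59, 44), (347, 61, 93, 58), (348, 62, 98, 60), (349, 61, 98, 59), (350, 60, 97, 59), (351, 60, 97, 58), (352, 58, 97, 58), (353, 57, 97, 58), (354, 56, 97, 57), (355, 55, 97, 58), (356, 54, 97, 57), (357, 51, 97, 56), (358, 49, 97, 55), (359, 49, 97, 56), (360, 47, 97, 55), (361, 46, 97, 56), (362, 41, 77, 46), (363, 36, 43, 33), (364, 42, 87, 50), (365, 43, 97, 54), (366, 42, 97, 54), (367, 89, 108, 87), (368, 162, 159, 151), (369, 168, 164, 157), (370, 166, 162, 155), (371, 164, 160, 153), (372, 163, 157, 151), (373, 160, 156, 149), (374, 163, 160, 153), (375, 91, 117, 92), (376, 41, 77, 49), (377, 33, 56, 39), (378, 38, 93, 53), (379, 39, 96, 55), (380, 38, 96, 54), (381, 39, 97, 55), (382, 38, 97, 54), (383, 39, 97, 54), (384, 39, 97, 54), (385, 37, 96, 54), (386, 39, 97, 54), (387, 39, 97, 54), (388, 38, 97, 54), (389, 38, 96, 54), (390, 38, 96, 54), (391, 38, 97, 54), (392, 38, 97, 54), (393, 34, 67, 43), (394, 24, 25, 26), (395, 90, 89, 89)]
```

View pics/s3.png

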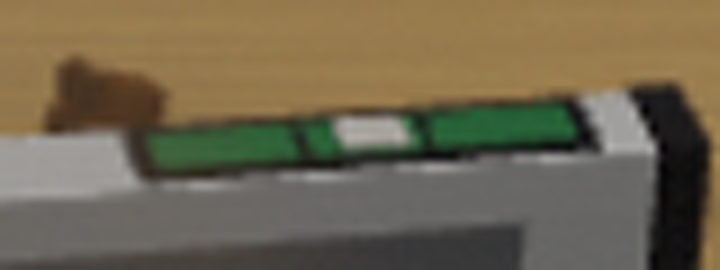

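The bubble centre is at column 371.1 and the lines are at 362.8 and 376.7, so it is about 2.5 mm towards the hinge. That calls for roughly 8° more clockwise.

```bash
python3 -m creep '{"linear":[[0,0,0],[0,0,0],[0,0,0],[0,0,0],[0,0,0],[0,0,0]],"twist":[-1,-3,-5,-7,-8,-8]}'; python3 -m creep '{"linear":[[0,0,0],[0,0,0],[0,0,0],[0,0,0],[0,0,0],[0,0,0]],"twist":[0,0,0,0,0,0]}' 1; python3 -m creep '{"linear":[[0,0,8],[0,0,25],[0,0,50],[0,0,80],[0,0,110],[0,0,130],[0,0,140],[0,0,142]],"twist":[0,0,0,0,0,0,0,0]}'
python3 - <<'E'
from bub import *
vial()
E
```

```text
t: 18.12
tcp_pos: [0.6249, -0.2451, 0.0627]
eef_rot: [180.0, 0.0, 70.2]
ft_force: [-4.9, 4.3, 9.2]
width: 0.0469
grip_force: 43.1
t: 18.62
tcp_pos: [0.6248, -0.2453, 0.0606]
eef_rot: [-180.0, 0.0, 70.2]
ft_force: [0.1, 0.3, -0.5]
width: 0.0855
grip_force: 0.0
t: 19.28
tcp_pos: [0.6257, -0.2456, 0.2061]
eef_rot: [179.7, 0.0, 70.2]
ft_force: [-0.6, -0.2, 0.1]
width: 0.0857
grip_force: 0.0
mark [369.7, 239.7] 0.52
mark [455.0, 326.3] 0.15
green 347 393 237 242 143
profile [(345, 61, 52, 44), (346, 56, 53, 40), (347, 62, 92, 57), (348, 63, 98, 60), (349, 61, 98, 59), (350, 60, 98, 58), (351, 59, 98, 59), (352, 60, 99, 60), (353, 58, 98, 59), (354, 57, 99, 59), (355, 56, 99, 57), (356, 55, 98, 57), (357, 52, 98, 56), (358, 50, 98, 57), (359, 49, 98, 57), (360, 48, 98, 56), (361, 48, 98, 56), (362, 45, 95, 54), (363, 38, 54, 37), (364, 42, 89, 51), (365, 43, 95, 54), (366, 99, 115, 95), (367, 164, 160, 152), (368, 169, 164, 158), (369, 167, 162, 156), (370, 164, 160, 153), (371, 162, 157, 151), (372, 161, 156, 149), (373, 161, 157, 151), (374, 85, 114, 87), (375, 41, 98, 56), (376, 33, 73, 44), (377, 27, 37, 30), (378, 36, 87, 49), (379, 39, 97, 55), (380, 38, 97, 54), (381, 40, 98, 55), (382, 38, 97, 54), (383, 38, 98, 55), (384, 39, 98, 56), (385, 39, 98, 54), (386, 38, 98, 54), (387, 38, 97, 55), (388, 39, 98, 56), (389, 39, 98, 55), (390, 39, 98, 55), (391, 37, 98, 54), (392, 39, 98, 54), (393, 32, 66, 42), (394, 25, 26, 25), (395, 44, 41, 44)]
```

The bubble is centred (370.05, with the line midpoint at 370.0). I'll check the level's pose, then go above its middle with the fingers shut.

```bash
python3 -m creep '{"linear":[[-1,6,0],[-3,20,0],[-6,45,0],[-11,75,0],[-15,107,0],[-20,139,0],[-24,170,0],[-28,197,0],[-31,216,0],[-32,225,0],[-32,227,-5],[-32,227,-15],[-32,227,-28],[-32,227,-40],[-32,227,-48],[-32,227,-51],[-32,227,-51]],"twist":[1,4,8,12,16,20,24,27,28,28,28,28,28,28,28,28,28]}' -1 20;python3 - <<'E'
from fit import *
for c in("top","scene"): save(c,"x.png")
x,e=fit("level",lambda p:level(p,.075),[.5935,-.017,np.radians(98.2)],[.01,.01,.05],("scene",));print("level",x,np.degrees(x[2]),e)
x,e=fit("board",board,[.5935,-.012,np.radians(98.2),.0],[.01,.01,.05,.01],("scene",));print("board",x,np.degrees(x[2]),e)
save("scene","s4.png",(180,140,460,340),2.5)
E
```

```text
t: 21.0
tcp_pos: [0.5924, -0.0187, 0.1501]
eef_rot: [-179.9, -0.0, 98.2]
ft_force: [0.7, -0.2, -0.2]
width: 0.0003
grip_force: 0.0
level [ 0.59379047 -0.01694391  1.70597881] 97.74538581478045 [np.float32(0.043532483)]
board [ 0.592413   -0.01230927  1.70668563  0.00540528] 97.78588365093447 [np.float32(0.4944737)]
```

View pics/s4.png

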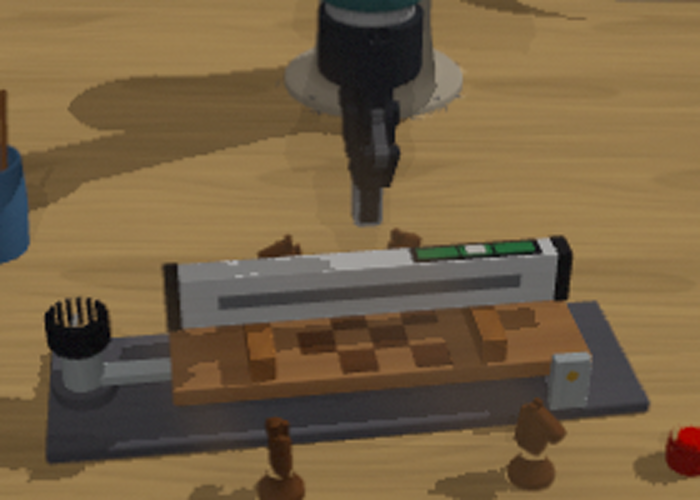

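The fingers are shut above the level's middle, and the bubble sits between the lines at crop (475,250). Now I'll press gradually.

```bash
python3 -m creep '{"linear":[[0.5,0.5,-4],[1,1,-12],[1,1,-20],[1,1,-25],[1,1,-28],[1,1,-29],[1,1,-29],[1,1,-29]],"twist":[0,0,0,0,0,0,0,0]}'; python3 -m creep '{"linear":[[0,0,-0.5],[0,0,-1],[0,0,-1.5],[0,0,-1.5],[0,0,-1.5],[0,0,-1.5]],"twist":[0,0,0,0,0,0]}'
```

```text
t: 21.92
tcp_pos: [0.5941, -0.0172, 0.123]
eef_rot: [180.0, 0.0, 98.2]
ft_force: [-0.4, 0.5, 0.4]
width: 0.0001
grip_force: 0.0
t: 22.42
tcp_pos: [0.5939, -0.0172, 0.1214]
eef_rot: [180.0, 0.0, 98.2]
ft_force: [0.0, 0.4, -0.0]
width: -0.0
grip_force: 0.0
```

```bash
python3 -m creep '{"linear":[[0,0,-0.5],[0,0,-1],[0,0,-1.5],[0,0,-2],[0,0,-2],[0,0,-2],[0,0,-2]],"twist":[0,0,0,0,0,0,0]}'; python3 -m creep '{"linear":[[0,0,-0.3],[0,0,-0.6],[0,0,-0.8],[0,0,-0.8],[0,0,-0.8],[0,0,-0.8]],"twist":[0,0,0,0,0,0]}'
```

```text
t: 23.0
tcp_pos: [0.5939, -0.0172, 0.1193]
eef_rot: [180.0, -0.0, 98.2]
ft_force: [-0.3, 0.3, 1.3]
width: -0.0001
grip_force: 0.0
t: 23.5
tcp_pos: [0.5941, -0.0172, 0.1192]
eef_rot: [180.0, 0.0, 98.2]
ft_force: [-0.7, 0.3, 5.4]
width: -0.0
grip_force: 2.7
```

```bash
python3 -m creep '{"linear":[[0,0,-0.3],[0,0,-0.6],[0,0,-0.9],[0,0,-0.9],[0,0,-0.9],[0,0,-0.9],[0,0,-0.9]],"twist":[0,0,0,0,0,0,0]}'
python3 - <<'E'
from bub import *
f=[]
for _ in range(4): eyes.read_camera("scene");f.append(arm.observe()["ft_force"].round(1).tolist())
print(f);vial()
E
```

```text
t: 24.08
tcp_pos: [0.5943, -0.0172, 0.1192]
eef_rot: [179.9, 0.0, 98.2]
ft_force: [-4.0, 0.7, 9.4]
width: -0.0
grip_force: 4.6
[[-2.6, 0.6, 8.6], [-4.2, 0.5, 9.2], [-3.0, 0.5, 9.5], [-3.4, 0.3, 9.4]]
mark [372.7, 242.2] 0.36
green 347 393 237 242 148
profile [(345, 57, 49, 42), (346, 53, 51, 39), (347, 58, 91, 56), (348, 60, 98, 59), (349, 59, 98, 58), (350, 59, 99, 59), (351, 57, 98, 58), (352, 56, 99, 58), (353, 57, 99, 59), (354, 54, 98, 57), (355, 54, 99, 57), (356, 53, 99, 57), (357, 50, 98, 56), (358, 50, 99, 56), (359, 48, 98, 56), (360, 47, 98, 56), (361, 46, 99, 56), (362, 45, 96, 54), (363, 37, 55, 36), (364, 42, 88, 50), (365, 42, 97, 55), (366, 94, 113, 92), (367, 164, 160, 153), (368, 171, 167, 160), (369, 169, 165, 158), (370, 167, 163, 156), (371, 166, 161, 154), (372, 164, 159, 152), (373, 159, 154, 147), (374, 97, 122, 97), (375, 48, 101, 60), (376, 34, 76, 45), (377, 27, 37, 29), (378, 38, 86, 50), (379, 39, 98, 55), (380, 40, 99, 55), (381, 39, 98, 55), (382, 38, 98, 54), (383, 39, 98, 55), (384, 38, 98, 55), (385, 40, 99, 56), (386, 39, 98, 55), (387, 39, 98, 55), (388, 40, 98, 56), (389, 38, 98, 55), (390, 39, 99, 56), (391, 40, 99, 56), (392, 38, 98, 55), (393, 34, 72, 44), (394, 25, 27, 28), (395, 40, 39, 41)]
```

The bubble is still centred. I'll take out the small sideways force.

```bash
python3 -m creep '{"linear":[[-0.2,0,-0.05],[-0.4,0,-0.1],[-0.6,0,-0.1],[-0.6,0,-0.1],[-0.6,0,-0.1],[-0.6,0,-0.1],[-0.6,0,-0.1]],"twist":[0,0,0,0,0,0,0]}'
python3 - <<'E'
from bub import *
f=[]
for _ in range(6): eyes.read_camera("scene");f.append(arm.observe()["ft_force"])
print(np.mean(f,0));vial()
E
```

```text
t: 25.17
tcp_pos: [0.594, -0.0172, 0.1192]
eef_rot: [179.8, 0.0, 98.2]
ft_force: [-2.8, 1.0, 7.8]
width: 0.0003
grip_force: 4.3
[-2.18338845  0.23341825  8.52722865]
mark [369.2, 236.2] 0.42
green 347 393 237 242 145
profile [(345, 56, 47, 40), (346, 53, 51, 38), (347, 59, 92, 56), (348, 59, 97, 59), (349, 60, 99, 59), (350, 58, 98, 59), (351, 57, 97, 58), (352, 58, 99, 59), (353, 55, 98, 58), (354, 55, 99, 58), (355, 54, 98, 57), (356, 54, 99, 57), (357, 50, 98, 57), (358, 49, 99, 57), (359, 48, 98, 55), (360, 46, 99, 56), (361, 47, 99, 56), (362, 47, 96, 56), (363, 38, 54, 37), (364, 42, 90, 52), (365, 42, 95, 54), (366, 98, 116, 95), (367, 166, 162, 153), (368, 170, 165, 159), (369, 167, 163, 157), (370, 166, 162, 155), (371, 163, 158, 152), (372, 162, 157, 150), (373, 163, 160, 152), (374, 86, 116, 88), (375, 42, 99, 57), (376, 33, 74, 43), (377, 27, 36, 30), (378, 38, 88, 50), (379, 40, 98, 55), (380, 40, 98, 56), (381, 40, 98, 55), (382, 39, 98, 55), (383, 39, 98, 55), (384, 39, 98, 56), (385, 38, 98, 55), (386, 39, 99, 55), (387, 39, 98, 55), (388, 38, 98, 55), (389, 38, 98, 55), (390, 38, 98, 55), (391, 39, 99, 55), (392, 39, 98, 55), (393, 33, 70, 43), (394, 24, 26, 27), (395, 42, 40, 42)]
```

Next I'll shift a little more in −x and add about 1.5 N.

```bash
python3 -m creep '{"linear":[[-0.2,0,-0.1],[-0.5,0,-0.3],[-0.6,0,-0.4],[-0.6,0,-0.4],[-0.6,0,-0.4],[-0.6,0,-0.4],[-0.6,0,-0.4],[-0.6,0,-0.4]],"twist":[0,0,0,0,0,0,0,0]}'
python3 - <<'E'
from h import *
f=[]
for _ in range(6): eyes.read_camera("scene");f.append(arm.observe()["ft_force"])
print(np.mean(f,0))
for n in("knight1","disc3","pencil_pot","magnifier"):
    for r in spotter.mark_of(n,"scene")[:4]:print(n,np.round(r["location"]),r["confidence"])
E
```

```text
t: 26.43
tcp_pos: [0.5939, -0.0172, 0.1192]
eef_rot: [179.8, 0.0, 98.2]
ft_force: [-0.4, -0.0, 8.0]
width: 0.0002
grip_force: 4.4
[-0.40538062  0.91623248  8.99431784]
knight1 [293. 339.] 0.88
disc3 [452. 325.] 0.47
disc3 [458. 319.] 0.47
disc3 [461. 323.] 0.47
pencil_pot [177. 239.] 0.66
magnifier [108. 296.] 0.76
```

```bash
python3 -m creep '{"linear":[[0,0,-0.1],[0,0,-0.25],[0,0,-0.25],[0,0,-0.25],[0,0,-0.25],[0,0,-0.25],[0,0,-0.25],[0,0,-0.25]],"twist":[0,0,0,0,0,0,0,0]}'
python3 - <<'E'
from bub import *
f=[]
for _ in range(8): eyes.read_camera("scene");f.append(arm.observe()["ft_force"])
m=np.mean(f,0);print(m);vial()
if 9<m[2]<11.5: print(ticket.hand_in())
E
```

```text
t: 27.6
tcp_pos: [0.594, -0.0172, 0.1191]
eef_rot: [179.7, 0.0, 98.2]
ft_force: [0.0, 1.2, 10.2]
width: -0.0
grip_force: 5.0
[-0.8177478   0.39424373  9.95624244]
mark [372.0, 240.8] 0.48
mark [455.2, 319.6] 0.36
green 347 393 237 242 146
profile [(345, 57, 48, 42), (346, 53, 51, 39), (347, 59, 92, 56), (348, 60, 99, 60), (349, 59, 98, 59), (350, 58, 98, 58), (351, 57, 98, 58), (352, 57, 98, 58), (353, 55, 98, 58), (354, 55, 98, 58), (355, 54, 99, 56), (356, 53, 99, 57), (357, 50, 98, 57), (358, 49, 99, 57), (359, 49, 99, 57), (360, 47, 98, 56), (361, 46, 98, 55), (362, 45, 96, 55), (363, 36, 54, 36), (364, 42, 91, 52), (365, 42, 96, 54), (366, 97, 115, 94), (367, 165, 161, 153), (368, 170, 165, 160), (369, 168, 163, 157), (370, 165, 161, 155), (371, 163, 158, 152), (372, 162, 157, 151), (373, 163, 160, 152), (374, 87, 116, 88), (375, 43, 100, 57), (376, 32, 74, 43), (377, 27, 37, 29), (378, 38, 88, 51), (379, 40, 98, 55), (380, 40, 98, 56), (381, 40, 98, 56), (382, 39, 98, 55), (383, 40, 99, 55), (384, 39, 98, 55), (385, 38, 98, 54), (386, 40, 99, 56), (387, 38, 98, 55), (388, 38, 98, 55), (389, 39, 98, 55), (390, 38, 98, 55), (391, 40, 99, 55), (392, 39, 99, 56), (393, 32, 68, 43), (394, 25, 26, 26), (395, 43, 41, 43)]
the job is handed in; nothing more can be done
None
```

The level lies square across both rails with the bubble centred between the lines, and I handed the job in at about 28 s with the arm still pressing its middle at about 10 N; the arm stayed clear of the bystanders.

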